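# Show a turned chisel handle to the inspection camera

## Robot

A 7-joint arm with a two-finger parallel gripper is mounted at the origin on the work surface. World frame = base frame: x ahead of the robot, y to its left, z up, the work surface at z = 0. Lengths are in m, angles in rad, forces in N, time in s.
With the tool pointing down it reaches from about 0.425 to 0.95 m from the base axis. Payload 4.7 kg.
Tool frame: the origin (TCP) lies at the very end of the fingers, on their centre line; the grasp point (between the pads) lies 19 mm behind it; z points along the fingers, y is the line along which they close (so a half turn about z gives the same grasp; the last joint's range is limited). The gripper opens to 85 mm and grips with 20 to 120 N. Pads are 22 mm wide; open, the fingers measure 114 mm over their backs; the gripper's body (76 mm by 85 mm) begins 54 mm behind the grasp point. The pads swing forward as they close: fully open they stand 13 mm farther back than shut.
Start: joints at [-1.287, 0.469, -0.049, 1.532, 0.024, 1.141, -0.082], TCP at [0.208, 0.642, 0.231] pointing down, gripper open.
Joint ranges: [-2.59, 2.59], [-0.33, 1.99], [-1.39, 1.29], [0.1, 2.45], [-1.04, 4.18], [0.21, 1.99], [-2.66, 2.66]. Speed limits (rad/s): [2.57, 2.57, 3.14, 3.14, 3.14, 3.14, 3.14].

## Interface

Orientations are given as a unit quaternion [x, y, z, w].
In Python, from cell import manip, cams gives the robot as it stands (manip), with the cameras (cams).
- The arm moves only by the shell command python3 inch.py 'ROWS'. ROWS is rows parted by semicolons, their numbers by spaces, 1 to 20 of them, each of 7 numbers: a rotation vector rx, ry, rz in rad, then dx, dy, dz in m, then the opening from 0.0 (shut) to 1.0 (fully open); each row is the pose to reach, as a shift and turn from the pose commanded when the command began, along the tool's axes at that moment; what a row does not reach only later rows make up. A row lasts 1/10 s, in which the tool goes at most 0.05 m and 0.15 rad, less where a joint would pass 70% of its speed; a pose out of reach is approached as far as the arm can. The fingers move at their own pace and stop on an object; the grip force is fixed at half the most. Time passes only in rows, so rows that do not move let the fingers close. It prints the time, the measured TCP pose, the force, the opening and the grip force at its end.
- manip.state(): the state, without advancing time (a new reading comes with each control period).
- cams.get_image(name): name is "scene" or "side" or "wrist"; returns the picture (480x640x3 uint8, blue, green, red); there is no depth.
- cams.camera_params(name): a dict with "K" (3x3 intrinsics, pixels), "position" and "attitude" of the camera in the world. Camera axes: x right, y up, looking along -z (the intrinsics and any distortion apply to the point x, -y, -z); pixel columns grow to the right and rows downward; lengths in m; the calibration is good to about 2 mm. The wrist camera is an equidistant fisheye: a pixel r from the principal point sees the ray r / f radians off the axis. A picture is of the moment at which its call begins: read the wrist's pose just before it. camera_params takes no time and is no camera call; for the wrist camera it gives the pose at the moment of the call.
- manip.close_job(): hands the job in; it is judged then, once.
The state is a dict: "time": time; "joint_pos": joint angles; "joint_vel": joint speeds; "joint_efforts": joint torques, N m; "tool_pos": TCP position; "ee_rot": TCP orientation; "force": force on the tool from outside, world axes, zero at the start; "torque": the same for the moment, N m; "gripper_width": opening from 0.0 (shut) to 1.0 (fully open); "gripper_force": force on a finger pad.
Only numpy, scipy, OpenCV 4.12 (cv2) and the standard library are available. Lean on these libraries where they do the work, as an engineer would, in place of code of your own. Each camera call takes 0.05 s, during which the arm holds its last target. There are 200 camera calls.

## Task

Take the chisel handle (the turned handle with a fat knob at one end only) out of the cradle and present it in the air to the inspection camera: its slim drilled end faces the lens, centred and 80 mm in front of the glass, the handle in line with the direction the camera looks, which is tipped somewhat downward. Finish while holding it still there, carried by the gripper alone. Leave the other handles, the brush and the jar where they are and do not push the camera.

Things in the scene. Friction and masses are not known exactly. Their poses are not given: they have to be found in the camera images.
- chisel_handle: Pale turned wood, 175 mm long, about 110 g. Origin on its axis, 50 mm above the bench at the start; x along the axis to the slim end. 28 mm round shaft from x = -58 to +55 mm (grip it at x -25 to +20; balances near -20); fat 46 mm knob from x = -100 to -58; 34 mm collar from +55 to +75, its flat end face with a dark drilled hole. Its roll about x does not matter.
- bored_end (a point): Centre of the chisel handle's flat drilled end face (x = +75 mm on its axis).
- lens (a point): Centre of the lens glass of the inspection camera (grey box 60 x 50 x 46 mm behind a black lens 42 mm across, on a post stand). It looks along this frame's -x, roughly towards the robot and tipped down 5 to 23 degrees (varies); +x points from the work into the lens, y is level. About 230 to 330 mm above the bench. Held by friction: shifts if pushed.
- focus (a point): Point in the air on the camera's axis, 80 mm in front of the lens glass (x = -80 mm in the lens frame), where the centre of the drilled end belongs. Axes as the lens frame's.
- cradle: Blue cradle fixed on the bench: plate 140 (x) x 250 (y) x 12 mm, three places 85 mm apart along y, each with V saddles 10 mm thick at x = -48 and +48 mm, tops 52 mm above the bench; fingers fit between them beside the shaft. Handles lie along x, the chisel handle's slim end to +x; their order changes. Origin under its centre.
- plain_handle: Bystander in the cradle: a handle with the same 28 mm shaft, slim 34 mm collars at both ends, 150 mm long, no knob. Origin at the middle of its axis, x along it.
- double_handle: Bystander in the cradle: same shaft with a fat 46 mm knob at both ends, 200 mm long. Origin at the middle of its axis, x along it.
- bench_brush: Bystander: bench brush lying on the bench to the robot's right, along its x.
- wax_jar: Bystander: amber glass jar, 64 mm in diameter, 75 mm high, to the robot's right. Origin under its centre.

How it is judged:
On the way:
1. the chisel handle is lifted out of the cradle in the gripper (height (world z) of chisel_handle above 0.11 m and contact force between chisel_handle and the fingers above 1 N), for 0.2 s.
At the end, for the whole second after the job is handed in: Handle held by the fingers in the air, at rest (under 20 mm/s, 0.15 rad/s), off the cradle and other handles; centre of its drilled end within 15 mm of the focus point 80 mm before the lens; its axis within 8 degrees (0.14 rad) of the camera axis, drilled end towards the lens (distance between bored_end and focus below 0.015 m and angle between the x axis of chisel_handle and the x axis of lens, either way round below 0.14 rad and x of chisel_handle in the frame of lens below -0.1 m and height (world z) of chisel_handle above 0.12 m and contact force between chisel_handle and the fingers above 1 N and contact force between chisel_handle and cradle below 0.1 N and contact force between chisel_handle and plain_handle below 0.1 N and contact force between chisel_handle and double_handle below 0.1 N and linear speed of chisel_handle below 0.02 m/s and angular speed of chisel_handle below 0.15 rad/s); the arm keeps its last pose, push and grip.
It fails at once if another handle is moved more than 20 mm (distance of any of plain_handle, double_handle from where it was at the start of the episode above 0.02 m).
It fails at once if the brush or the jar is moved more than 20 mm (distance of any of bench_brush, wax_jar from where it was at the start of the episode above 0.02 m).
It fails at once if the camera is pushed: its focus point shifts more than 10 mm (distance of focus from where it was at the start of the episode above 0.01 m).
It also fails if it takes over 35 s, if anything falls off the work surface, if the arm or the gripper's body presses on something with over 40 N, if the wrist force passes 120 N, or if a joint passes its speed limit or range.

## Working session

There is one attempt and no reset: what is moved stays moved. The work goes in short steps, Python scripts to look and compute and a shell command to move; the robot and the scene stay as the last step left them, time stands still between calls to the robot, and variables do not carry over. Pictures are saved under pics/ and viewed, at most 10 in all, crops included, and the job is handed in when it is done.

```bash
ls; mkdir -p pics; python3 - <<'E'
from cell import manip, cams
import cv2,json
s=manip.state();print(s)
for n in("scene","side","wrist"):
    p=cams.camera_params(n);print(n,p)
    cv2.imwrite(f"pics/{n}0.png",cams.get_image(n))
E
```

```text
cell.py
inch.py
pics
{'time': 0.0, 'joint_pos': array([-1.28691199,  0.46943943, -0.04860681,  1.5336903 ,  0.0241062 ,
        1.14099031, -0.08231315]), 'joint_vel': array([ 2.52157341e-03,  2.82046766e-04,  1.55023521e-05,  2.06928439e-03,
        2.35220501e-03, -4.38932605e-04, -3.30652811e-04]), 'joint_efforts': array([-2.56714693e-04, -5.10304642e+01, -4.66729724e-02, -2.37710863e+01,
        1.07389677e-02,  7.57589500e-03, -2.49058161e-06]), 'tool_pos': array([0.2075093 , 0.64170161, 0.23026435]), 'ee_rot': array([ 1.55739759e-01,  9.87797644e-01, -9.63781409e-04, -1.15838359e-04]), 'force': array([-0.27815505, -0.04072971, -0.3077924 ]), 'torque': array([0.04263673, 0.01703377, 0.02715363]), 'gripper_force': 0.0, 'gripper_width': 0.9988270755028972}
scene {'K': array([[537.23360179,   0.        , 321.63031518],
       [  0.        , 537.23360179, 240.38655952],
       [  0.        ,   0.        ,   1.        ]]), 'position': array([1.26438127, 0.29563325, 0.93108186]), 'attitude': array([0.21146048, 0.34631919, 0.78917583, 0.46103035])}
side {'K': array([[522.11785361,   0.        , 317.37591085],
       [  0.        , 522.11785361, 235.78723089],
       [  0.        ,   0.        ,   1.        ]]), 'position': array([0.45818058, 0.68174719, 0.88368976]), 'attitude': array([-0.02988305,  0.40141111,  0.91429492, -0.04517657])}
wrist {'K': array([[371.64829954,   0.        , 315.19375394],
       [  0.        , 371.64829954, 241.19558391],
       [  0.        ,   0.        ,   1.        ]]), 'position': array([0.13519523, 0.66519127, 0.37402039]), 'attitude': array([-0.1240244 , -0.08938226,  0.5817977 ,  0.79883678])}
```

View pics/scene0.png

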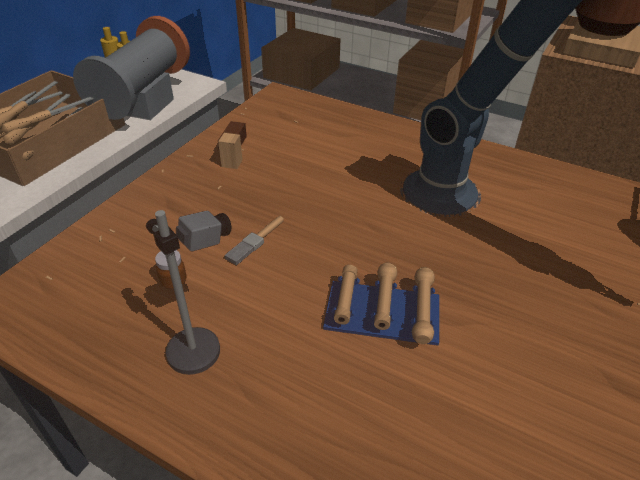

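View pics/side0.png

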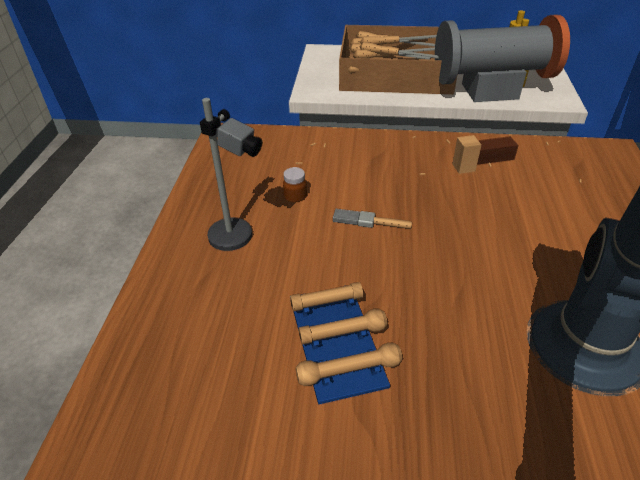

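The middle handle is the chisel handle. In the scene image its knob is at (387,272) and its drilled end at (383,322). In the side image the knob is at (376,321) and the end at (306,335). The camera's lens is at about (222,224) in scene and (256,146) in side. I'll enlarge these areas.

```bash
python3 - <<'E'
import cv2,numpy as np
def t(n,x,y,w=80,h=60):
    im=cv2.imread(f"pics/{n}0.png")[y:y+h,x:x+w]
    im=cv2.resize(im,(400,300),interpolation=cv2.INTER_CUBIC)
    for k in range(0,w,10): cv2.putText(im,str(x+k),(k*400//w,8),0,.28,(255,255,255),1);cv2.line(im,(k*400//w,10),(k*400//w,14),(255,255,255),1)
    for k in range(10,h,10): cv2.putText(im,str(y+k),(0,k*300//h+3),0,.28,(255,255,255),1)
    return cv2.convertScaleAbs(im,alpha=1.5)
cv2.imwrite("pics/m1.png",np.vstack([np.hstack([t("scene",165,195),t("side",200,105)]),np.hstack([t("scene",345,260,96,72),t("side",295,298,104,78)])]))
E
```

```text
(no output)
```

View pics/m1.png

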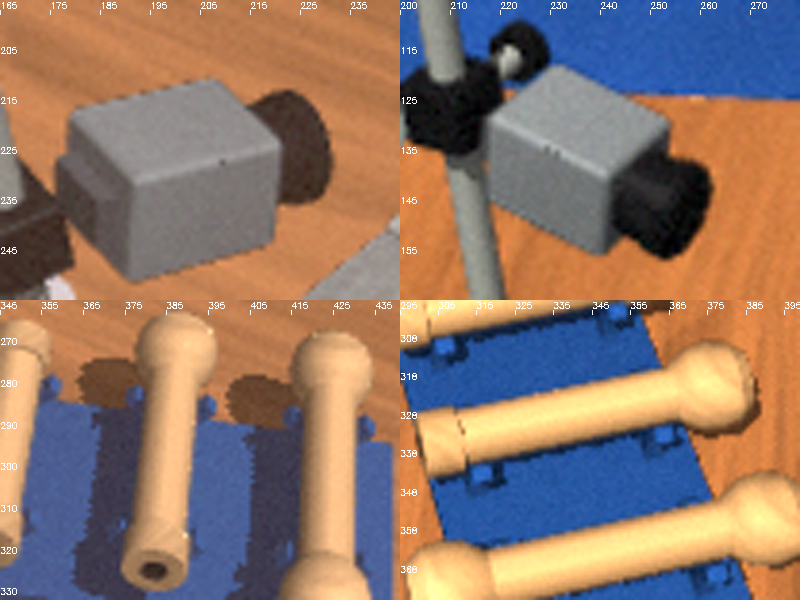

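The lower tiles show the chisel end face centre at scene (382.2,324.8). The upper tiles give clear box corners in both views, so I'll fit the camera model to them.

```bash
cat > h.py <<'E'
import numpy as np,cv2
from scipy.spatial.transform import Rotation as R
from scipy.optimize import least_squares
CAM={'scene':(537.2336,321.63,240.387,[1.26438127,0.29563325,0.93108186],[0.21146048,0.34631919,0.78917583,0.46103035]),
'side':(522.11785,317.376,235.787,[0.45818058,0.68174719,0.88368976],[-0.02988305,0.40141111,0.91429492,-0.04517657])}
def proj(n,P):
    f,cx,cy,p,q=CAM[n]; c=(np.atleast_2d(P)-p)@R.from_quat(q).as_matrix()
    return np.c_[cx-f*c[:,0]/c[:,2], cy+f*c[:,1]/c[:,2]]
def back(n,uv,z):
    f,cx,cy,p,q=CAM[n]; uv=np.atleast_2d(uv); d=np.c_[(uv[:,0]-cx)/f,-(uv[:,1]-cy)/f,-np.ones(len(uv))]@R.from_quat(q).as_matrix().T
    return np.array(p)+d*((z-p[2])/d[:,2])[:,None]
E
cat > fit.py <<'E'
from h import *
T=lambda a,o,s:np.array(a)/s+o
sc=T([[135,185],[278,145],[210,78],[72,115],[132,283],[272,243]],[165,195],5)
si=T([[88,118],[210,182],[268,122],[163,65],[202,253]],[200,105],5)
# local: +x into lens (rear), glass at 0; local +y is side for yaw
def pose(v): # yaw,pitch: x axis = roughly +x world, tipped: looking down => +x points up
    return R.from_euler('ZY',[v[3],-v[4]]).as_matrix(),v[:3]
c=np.linspace(0,2*np.pi,90)
def model(v):
    M,p=pose(v);d=v[5];W=lambda L:np.array(L)@M.T+p
    f,r,h,t=d,d+.06,.025,.023
    a=W([[r,h,t],[f,h,t],[f,-h,t],[r,-h,t],[r,h,-t],[f,h,-t]])
    b=W([[r,h,t],[f,h,t],[f,-h,t],[r,-h,t],[f,h,-t]])
    rim=W(np.c_[0*c,.021*np.cos(c),.021*np.sin(c)])
    return a,b,rim
def res(v):
    a,b,rim=model(v);A=proj('scene',rim);B=proj('side',rim)
    e=[A[:,0].max()-231.2,A[:,1].max()-236,A[:,1].min()-213,B[:,0].max()-262.1,B[:,1].max()-156.6]
    return np.r_[(proj('scene',a)-sc).ravel(),(proj('side',b)-si).ravel(),e]
best=min((least_squares(res,[.7,-.2,.28,y,.25,.03],loss='soft_l1') for y in(-.6,0,.6)),key=lambda s:s.cost)
v=best.x;M,p=pose(v);
if __name__=='__main__':
    print(best.cost,v.round(4),np.degrees(v[3:5]).round(1));print(res(v).round(1))
    print('focus',p-.08*M[:,0],'axis',M[:,0])
    S=T([[171,80],[161,215],[155,270]],[345,260],4.1667);D=T([[312,86],[270,98],[42,140]],[295,298],3.846)
    print(back('scene',S,.05).round(4),back('side',D,.05).round(4))
    rim=model(v)[2]
    for n,o in(('scene',(165,195)),('side',(200,105))):
        im=cv2.resize(cv2.imread(f'pics/{n}0.png')[o[1]:o[1]+60,o[0]:o[0]+80],(400,300))
        for q,col in((rim,(0,0,255)),(rim@np.eye(3)+M[:,0]*v[5],(0,255,255)),(model(v)[0],(0,255,0))):
            for u in proj(n,q): cv2.circle(im,tuple(np.int32((u-o)*5)),1,col,-1)
        cv2.imwrite(f'pics/ov_{n}.png',im)
    cv2.imwrite('pics/ov.png',np.hstack([cv2.imread(f'pics/ov_{n}.png') for n in('scene','side')]))
E
python3 fit.py
```

```text
10.762347352517303 [ 0.6911 -0.2164  0.2898 -0.363   0.22    0.0219] [-20.8  12.6]
[-0.1 -0.1  1.7 -0.4  0.4 -0.8 -2.2 -0.8 -0.8  2.2  0.9  1.3 -0.4  0.1
  0.2 -0.5  1.8 -0.3 -1.6 -0.6  0.2  2.8 -0.6 -0.4  0.3  0.2  0.9]
focus [ 0.61814415 -0.18872416  0.27237676] axis [ 0.91229698 -0.3465257   0.21825253]
[[0.4482 0.0242 0.05  ]
 [0.5386 0.0587 0.05  ]
 [0.5729 0.0708 0.05  ]] [[0.4264 0.0187 0.05  ]
 [0.4478 0.0285 0.05  ]
 [0.5622 0.066  0.05  ]]
```

View pics/ov.png

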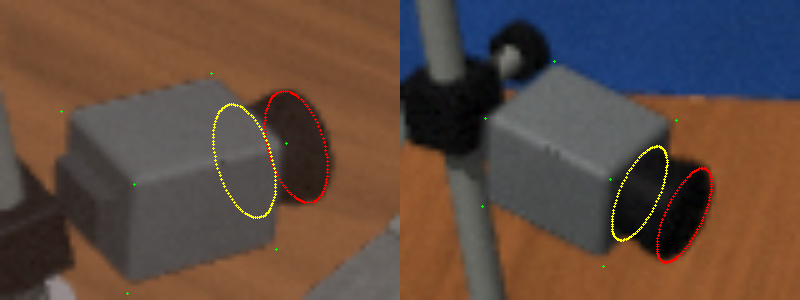

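The overlay fits the rim, but the box comes out slightly large: corners are off by 1–2 px, outward at the rear and bottom. I'll free the box dimensions and the lens offset to see how sensitive the result is.

```bash
cat > fit2.py <<'E'
import fit; from fit import *
def mk(free):
    def model(v):
        M,p=pose(v);d=v[5];W=lambda L:np.array(L)@M.T+p
        L,Y,Z=(v[6:9] if free else v[6:9]); f,r,h,t=d,d+L,Y/2,Z/2; o=v[9]
        a=W([[r,h,t+o],[f,h,t+o],[f,-h,t+o],[r,-h,t+o],[r,h,-t+o],[f,h,-t+o]])
        return a,np.vstack([a[:4],a[5:6]]),W(np.c_[0*c,.021*np.cos(c),.021*np.sin(c)])
    return model
fit.model=mk(1)
r2=lambda v:np.r_[fit.res(v),(v[6:9]-[.06,.05,.046])/.003,v[9]/.003]
for y in(.05,.2):
    s=least_squares(r2,np.r_[v[:4],y,v[5],.06,.05,.046,0],loss='soft_l1',x_scale=np.r_[.01*np.ones(3),.1,.1,.01*np.ones(5)[:1],.01*np.ones(4)])
    M,p=pose(s.x);print(s.cost,s.x.round(4),np.degrees(s.x[3:5]),'focus',p-.08*M[:,0]);print(fit.res(s.x).round(1))
E
python3 fit2.py
```

```text
4.451310809966886 [ 6.914e-01 -2.154e-01  2.911e-01 -3.798e-01  2.147e-01  2.330e-02
  5.650e-02  4.780e-02  4.210e-02  3.000e-04] [-21.75917977  12.30028399] focus [ 0.61883167 -0.18645023  0.2740456 ]
[ 0.2 -0.3  0.6  0.1  0.3  0.  -0.8 -0.4 -0.3  0.1 -0.  -0.1  0.5  0.5
 -0.6 -0.8  0.7  0.  -1.   0.3 -0.3  1.1 -0.5 -0.7 -0.   0.1  0.6]
4.451310809962295 [ 6.914e-01 -2.154e-01  2.911e-01 -3.798e-01  2.147e-01  2.330e-02
  5.650e-02  4.780e-02  4.210e-02  3.000e-04] [-21.75917689  12.3002874 ] focus [ 0.61883167 -0.18645023  0.27404559]
[ 0.2 -0.3  0.6  0.1  0.3  0.  -0.8 -0.4 -0.3  0.1 -0.  -0.1  0.5  0.5
 -0.6 -0.8  0.7  0.  -1.   0.3 -0.3  1.1 -0.5 -0.7 -0.   0.1  0.6]
```

The fit is stable: focus ≈ (0.619, −0.187, 0.274), yaw −21.7°, pitch 12.3°. The handle's origin is at about (0.502, 0.046), yaw 20°. Next I'll move to hover over the grasp point.

```bash
P="0 0 -0.663 -0.448 -0.488 0.05 0.7"; : ; python3 inch.py '0 0 -0.15 -0.03 -0.03 0.0 0.7;0 0 -0.4 -0.15 -0.16 0.02 0.7;0 0 -0.4 -0.15 -0.16 0.02 0.7;0 0 -0.4 -0.15 -0.16 0.02 0.7;0 0 -0.4 -0.15 -0.16 0.02 0.7;0 0 -0.66 -0.448 -0.488 0.05 0.7;0 0 -0.66 -0.448 -0.488 0.05 0.7;0 0 -0.66 -0.448 -0.488 0.05 0.7;0 0 -0.66 -0.448 -0.488 0.05 0.7;0 0 -0.66 -0.448 -0.488 0.05 0.7;0 0 -0.66 -0.448 -0.488 0.05 0.7;0 0 -0.66 -0.448 -0.488 0.05 0.7;0 0 -0.66 -0.448 -0.488 0.05 0.7;0 0 -0.66 -0.448 -0.488 0.05 0.7;0 0 -0.66 -0.448 -0.488 0.05 0.7;0 0 -0.66 -0.448 -0.488 0.05 0.7;0 0 -0.66 -0.448 -0.488 0.05 0.7;0 0 -0.66 -0.448 -0.488 0.05 0.7'
python3 - <<'E'
from cell import manip, cams
import cv2,pickle
from scipy.spatial.transform import Rotation as R
p=cams.camera_params("wrist");im=cams.get_image("wrist");s=manip.state()
print(s['joint_pos'],s['tool_pos'],R.from_quat(s['ee_rot']).as_matrix().round(3),s['joint_vel'].round(3))
print(p)
pickle.dump(p,open('w1.pkl','wb'));cv2.imwrite("pics/w1.png",im)
E
```

```text
time: 1.95
tool_pos: [0.4833, 0.0418, 0.1813]
ee_rot: [-0.174, 0.985, 0.0, -0.0]
force: [-1.0, 1.2, 0.8]
gripper_width: 0.702
gripper_force: 0.0
[-0.30698721  0.21396703  0.15536188  2.03678758 -0.04285369  0.89381712
  1.79277085] [0.48336028 0.04169141 0.18131968] [[-0.939 -0.343 -0.   ]
 [-0.343  0.939  0.001]
 [-0.     0.001 -1.   ]] [ 0.002  0.001  0.007 -0.002  0.002  0.     0.002]
{'K': array([[371.64829954,   0.        , 315.19375394],
       [  0.        , 371.64829954, 241.19558391],
       [  0.        ,   0.        ,   1.        ]]), 'position': array([0.41185786, 0.0145742 , 0.32493462]), 'attitude': array([-0.0871751 , -0.12562196,  0.8100402 ,  0.56608701])}
```

View pics/w1.png

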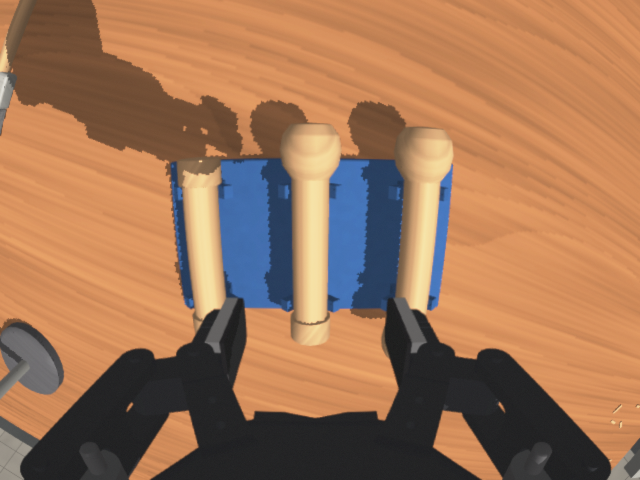

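The wrist view shows the chisel handle in the middle, with the knob at (311,152), shaft midline at (310,200)–(310,305), collar end at (310,344), centred between the fingers.

```bash
python3 - <<'E'
import pickle,numpy as np
from scipy.spatial.transform import Rotation as R
p=pickle.load(open('w1.pkl','rb'));K=p['K']
uv=np.array([[311,152],[310,200],[310,305],[310,333],[310,319]],float)
d=(uv-K[:2,2])/K[0,0];r=np.linalg.norm(d,axis=1)
v=np.c_[d[:,0]*np.sin(r)/r,-d[:,1]*np.sin(r)/r,-np.cos(r)]
w=v@R.from_quat(p['attitude']).as_matrix().T
P=p['position']+w*((.05-p['position'][2])/w[:,2])[:,None]
print(P.round(4));print(np.degrees(np.arctan2(*(P[2]-P[0])[[1,0]])))
t=np.array([np.cos(np.radians(20.3)),np.sin(np.radians(20.3))])
print('along/perp rel TCP',(P[:,:2]-[.48336,.0417])@np.c_[t,[-t[1],t[0]]])
print(np.degrees(np.arctan2(.343,.939)))
E
```

```text
[[0.4301 0.0183 0.05  ]
 [0.4644 0.0299 0.05  ]
 [0.5472 0.0599 0.05  ]
 [0.573  0.0691 0.05  ]
 [0.5598 0.0644 0.05  ]]
19.547826446268317
along/perp rel TCP [[-0.05803158 -0.00350026]
 [-0.02185025 -0.00444738]
 [ 0.06619422 -0.00513117]
 [ 0.09361101 -0.00538483]
 [ 0.07960928 -0.00525321]]
20.066349626454244
```

```bash
python3 inch.py '0 0 0 -0.002 -0.0045 0.03 0.7;0 0 0 -0.002 -0.0045 0.07 0.7;0 0 0 -0.002 -0.0045 0.1 0.7;0 0 0 -0.002 -0.0045 0.125 0.7;0 0 0 -0.002 -0.0045 0.14 0.7;0 0 0 -0.002 -0.0045 0.151 0.7;0 0 0 -0.002 -0.0045 0.151 0.7;0 0 0 -0.002 -0.0045 0.151 0;0 0 0 -0.002 -0.0045 0.151 0;0 0 0 -0.002 -0.0045 0.151 0;0 0 0 -0.002 -0.0045 0.151 0;0 0 0 -0.002 -0.0045 0.151 0;0 0 0 -0.002 -0.0045 0.151 0;0 0 0 -0.002 -0.0045 0.151 0;0 0 0 -0.002 -0.0045 0.151 0'
```

```text
time: 3.5
tool_pos: [0.4872, 0.039, 0.0315]
ee_rot: [-0.173, 0.985, 0.001, 0.001]
force: [-2.6, 4.8, 4.4]
gripper_width: 0.311
gripper_force: 58.6
```

```bash
python3 inch.py '0 0 0 0 0 -0.01 0;0 0 0 0 0 -0.03 0;0 0 0 0 0 -0.06 0;0 0 0 0 0 -0.1 0;0 0 0 0 0 -0.14 0;0 0 0 0 0 -0.18 0;0 0 0 0 0 -0.21 0;0 0 0 0 0 -0.23 0;0 0 0 0 0 -0.23 0;0 0 0 0 0 -0.23 0'
cat > shot.py <<'E'
import sys,cv2,pickle
from cell import manip, cams
k=sys.argv[1];s=manip.state();P={n:cams.camera_params(n) for n in("scene","side","wrist")}
pickle.dump((s,P),open(f'st{k}.pkl','wb'))
for n in("scene","side","wrist"): cv2.imwrite(f"pics/{n}{k}.png",cams.get_image(n))
print(s['tool_pos'],s['ee_rot'],s['gripper_force'])
E
python3 shot.py 2; python3 -c "
import cv2,numpy as np
a=[cv2.resize(cv2.imread(f'pics/{n}2.png'),(400,300)) if n=='wrist' else cv2.imread(f'pics/{n}2.png')[y:y+300,x:x+400] for n,x,y in(('wrist',0,0),('side',200,80),('scene',160,120))]
cv2.imwrite('pics/m2.png',np.vstack([np.hstack(a[:2]),np.hstack([a[2],0*a[2]])]))"
```

```text
time: 4.5
tool_pos: [0.4868, 0.0362, 0.2605]
ee_rot: [-0.172, 0.985, 0.0, 0.0]
force: [-0.1, 0.5, -1.3]
gripper_width: 0.308
gripper_force: 59.0
[0.48681252 0.0361575  0.26052465] [-1.72493990e-01  9.85010495e-01  2.70067239e-05  3.84066484e-04] 59.02682662010193
```

View pics/m2.png

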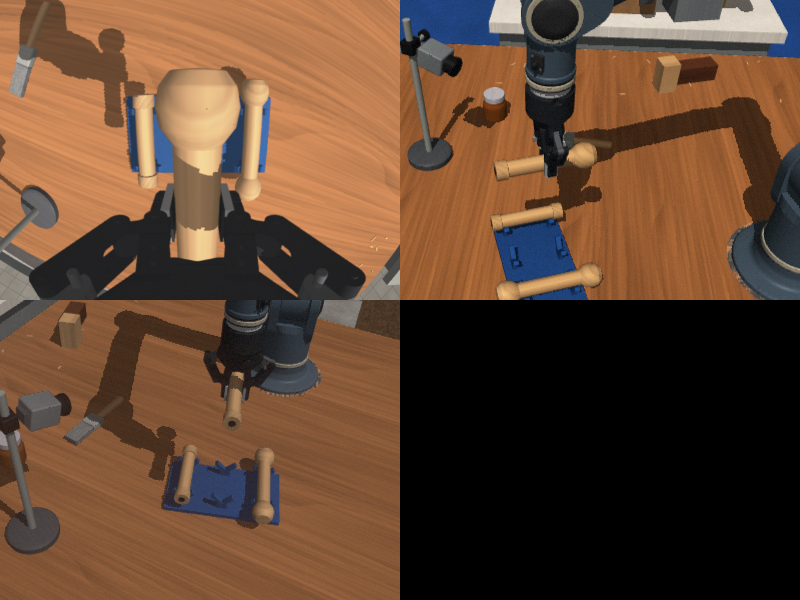

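The handle hangs level in the gripper, with its drilled face at scene ≈(392,243), and the neighbours haven't moved. I'll compute the end move.

```bash
cat > goal.py <<'E'
from h import *;import pickle,sys
F=np.array([.6187,-.187,.2738]);yaw,pit=np.radians([-21.6,12.35])
def go(k,end=(-.092,0,-.0185),hx=(-1,0,0),F=F):
    s=pickle.load(open(f'st{k}.pkl','rb'))[0];T=R.from_quat(s['ee_rot']).as_matrix();p=s['tool_pos'];end=np.array(end)
    Rl=R.from_euler('ZY',[yaw,-pit]).as_matrix()  # lens x,y,z
    hx=np.array(hx)/np.linalg.norm(hx);hz=np.cross(hx,[0,1,0]);hz/=np.linalg.norm(hz);hy=np.cross(hz,hx)
    hz=-hz if hz[2]>0 else hz; H=np.c_[hx,np.cross(hz,hx),hz] # hz ~ tool z (down)
    L=np.c_[Rl[:,0],np.cross(-Rl[:,2],Rl[:,0]),-Rl[:,2]]
    Td=L@H.T; pd=F-Td@end
    print('end now',(p+T@end).round(4),'px',proj('scene',p+T@end),proj('side',p+T@end))
    print('target TCP',pd.round(4),'rv',R.from_matrix(T.T@Td).as_rotvec().round(4),'d',(T.T@(pd-p)).round(4))
if __name__=='__main__':
    go(2);print(back('scene',[392,243],.279))
E
python3 goal.py
```

```text
end now [0.5733 0.0674 0.2791] px [[391.823484   243.38451946]] [[294.60707438 250.70827244]]
target TCP [ 0.5315 -0.1525  0.2722] rv [-2.8523 -1.0796 -0.3075] d [ 0.0221 -0.1926 -0.0117]
[[0.57211453 0.06724811 0.279     ]]
```

```bash
sed -i 's/hz\[2\]>0/hz[2]<0/' goal.py; python3 goal.py
```

```text
end now [0.5733 0.0674 0.2791] px [[391.823484   243.38451946]] [[294.60707438 250.70827244]]
target TCP [ 0.5388 -0.1554  0.2361] rv [ 0.0782 -0.2053  0.7208] d [ 0.0162 -0.1978  0.0245]
[[0.57211453 0.06724811 0.279     ]]
```

```bash
python3 inch.py '0.01 -0.02 0.08 0.01 -0.02 0 0;0.02 -0.05 0.19 0.02 -0.05 0 0;0.03 -0.08 0.3 0.03 -0.08 0.01 0;0.045 -0.12 0.42 0.03 -0.11 0.015 0;0.055 -0.15 0.53 0.03 -0.14 0.02 0;0.065 -0.18 0.62 0.02 -0.165 0.02 0;0.075 -0.195 0.69 0.017 -0.185 0.024 0;0.078 -0.205 0.72 0.016 -0.195 0.0245 0;0.078 -0.205 0.72 0.016 -0.198 0.0245 0;0.078 -0.205 0.72 0.016 -0.198 0.0245 0;0.078 -0.205 0.72 0.016 -0.198 0.0245 0;0.078 -0.205 0.72 0.016 -0.198 0.0245 0'
python3 shot.py 3; python3 -c "
import cv2,numpy as np
def t(n,x,y): return cv2.resize(cv2.imread(f'pics/{n}3.png')[y:y+150,x:x+200],(400,300),interpolation=cv2.INTER_CUBIC)
w=cv2.resize(cv2.imread('pics/wrist3.png'),(400,300))
cv2.imwrite('pics/m3.png',np.vstack([np.hstack([t('scene',150,150),t('side',200,80)]),np.hstack([w,0*w])]))"; sed -i '/__main__/,$d' goal.py; python3 -c "
from goal import *;go(3)"
```

```text
time: 5.85
tool_pos: [0.5394, -0.1542, 0.2358]
ee_rot: [0.185, 0.977, -0.02, 0.105]
force: [-0.3, 0.5, -0.4]
gripper_width: 0.306
gripper_force: 59.0
[ 0.53941004 -0.154237    0.23583198] [ 0.1848935   0.9769203  -0.01990084  0.10509556] 59.03106451034546
end now [ 0.6194 -0.1856  0.2735] px [[260.64739369 215.16949283]] [[289.52533902 164.84553141]]
target TCP [ 0.5388 -0.1554  0.2361] rv [ 0.0006 -0.0012  0.0028] d [ 0.0001 -0.0013 -0.0002]
```

View pics/m3.png

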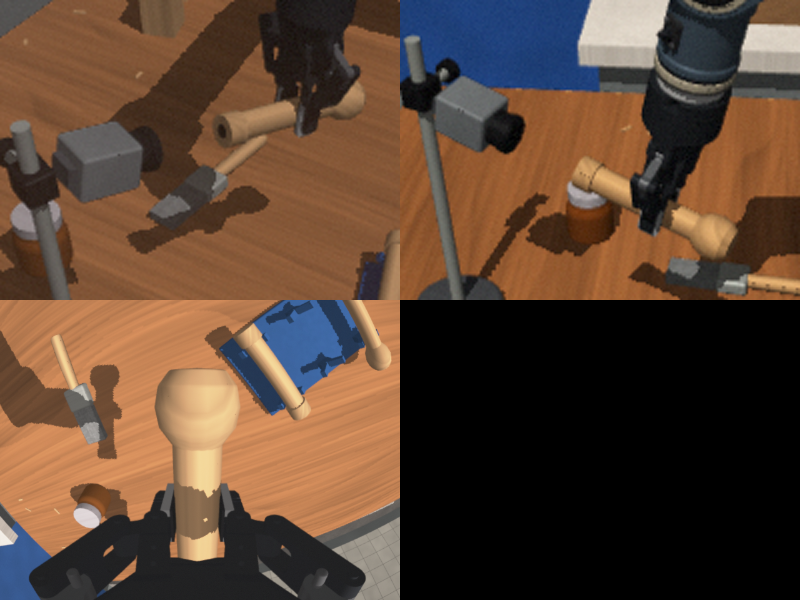

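The presented end face is at scene ≈(260.5,214.5) and side ≈(290,166), matching the predicted (260.6,215.2) and (289.5,164.8). I'll check the axis using the knob, then check the camera wasn't shifted.

```bash
python3 - <<'E'
from goal import *
s=pickle.load(open('st3.pkl','rb'))[0];T=R.from_quat(s['ee_rot']).as_matrix();e=s['tool_pos']+T@[-.092,0,-.0185]
k=e-.152*-T[:,0];print('knob px',proj('scene',k),proj('side',k))
from cell import manip, cams
for n,(y0,y1,x0,x1) in(('scene',(200,255,172,232)),('side',(110,160,205,262))):
    a=cv2.imread(f'pics/{n}0.png',0)[y0:y1,x0:x1].astype(np.float32);b=cv2.imread(f'pics/{n}3.png',0)[y0:y1,x0:x1].astype(np.float32)
    print(n,cv2.phaseCorrelate(a,b))
s=manip.state();print(s['time'],abs(s['joint_vel']).max(),s['gripper_force'])
E
```

```text
knob px [[320.19901491 199.00469867]] [[355.6719824  197.43305387]]
scene ((0.08567974713345095, 0.15694490821335805), 0.7349745713339911)
side ((0.03573017260611877, -0.007852514491283102), 1.0015353609720865)
6.0 0.0031589864156673945 59.03097331523895
```

```bash
python3 -c "
from cell import manip, cams
print(manip.close_job())"
```

```text
the job is handed in; nothing more can be done
None
```

I handed the job in at about 6 s with the chisel handle held still in front of the camera. By my measurements its drilled end is about 2 mm from the focus point and in line with the camera axis, and the camera did not move; the hand-in did not report a verdict.

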